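# Slide the battery box into its charging dock and switch the charger on

## Task

Put the battery box on charge: push it across the mat, low down near its base so that it slides upright and does not tip, in between the dock's guide rails until it is fully home and the spring catch has snapped in behind it. Only then press down the raised half of the rocker switch on top of the charger, until it stays over. Just push with the fingers: do not lift anything, and leave the tools lying round about where they are.

Things in the scene. Friction and masses are not known exactly. Their poses are not given: they have to be found in the camera images.
- battery: Battery box, 50 deep x 150 wide x 90 mm high, 1.6 to 2.2 kg, loose on a 7 mm rubber mat: black base shoe and lid, grey ribbed middle, flat strap on the lid. Origin: centre of its underside. z up, y along the 150 mm width, +x normal to the broad face with two brass pads, which enters the dock first. Friction on the mat is 0.5 to 0.7 (8 to 16 N to slide it).
- battery_push (a point): Middle of the broad face to push on (the one without the brass pads), 18 mm above the mat, 25 mm from the battery's centre. Pushed higher than about 35 to 50 mm above the mat the box tips instead of sliding.
- dock: Charging dock fixed on the mat: two steel guide rails, behind them the grey charger housing (180 mm wide, 79 mm high, from x = +34 to +100 mm). Origin: on the mat's top, where the centre of the battery's underside is when fully home. +x is the way in, z up; a seated battery has the dock's axes. Rubber bumpers stop it at x = 0; over the last 5 mm sprung contacts push back with about 3 N.
- dock_mouth (a point): Middle of the open mouth, on the mat, at dock x = -115 mm. The slippery, nylon-lined rails, 22 mm high, stand 156 mm apart inside (3 mm play each side) from dock x = +34 back to -75 mm, and flare out from there to 188 mm apart at -115 mm.
- latch (a joint): Spring catch, a dark steel finger 24 to 45 mm above the mat on the rail at the dock's +y side, on an upright pivot at dock x = -72, y = +88 mm. 0: sprung in. The passing battery pushes it out to about 0.2 rad (1 to 3 N of extra push). When the battery is home it snaps back to 0, its shoulder 5 mm behind the pushed face and reaching 7 mm in from that face's end.
- latch_nose (a point): Tip of the catch's nose, at the shoulder.
- charge_switch (a joint): Black rocker switch, 26 x 46 mm, in the middle of the charger's top at dock x = +56 mm. 0: off, the half at the dock's +y side stands up (its end about 95 mm above the mat). 0.36 rad: on, that half is down. It stays where it is left; pressing it over takes about 2 N.
- switch_press (a point): Point to press: upper face of the half that stands up when off, 16 mm from the rocker's pivot; about 92 mm above the mat when off. It sinks about 6 mm.
- tape_measure: Bystander: tape measure standing on edge, 34 x 72 x 63 mm; leave it alone.
- screwdriver: Bystander: insulated screwdriver lying down, 235 mm long, along its y; leave it alone.
- turned_shaft: Bystander: turned steel shaft lying down, 24 mm thick, 121 mm long, along its y; leave it alone.
- spur_gear: Bystander: spur gear lying flat, 49 mm across, 21 mm high; leave it alone.
- disc_box: Bystander: flat grey carton, 72 x 92 x 36 mm; leave it alone.
- hammer: Bystander: hammer with a wooden handle lying flat, 311 mm long, 24 mm high; leave it alone.

How it is judged:
By the outcome, as a careful person would: the job done as asked, in the order asked, and still so for the second after the job is handed in, with the robot touching nothing.
It also fails if it takes over 72 s, if anything falls off the work surface, if the arm or the gripper's body presses on something with over 40 N, if the wrist force passes 120 N, or if a joint passes its speed limit or range.

## Robot

A 6-joint arm with a two-finger parallel gripper is mounted at the origin on a cart in front of the work surface, level with it; the furniture and walls round the work are solid. World frame = base frame: x ahead of the robot, y to its left, z up, the work surface at z = 0. Lengths are in mm, angles in rad, forces in N, time in s.
With the tool pointing down it reaches from about 275 to 775 mm from the base axis. Payload 14.6 kg.
Tool frame: the origin (TCP) lies at the very end of the fingers, on their centre line; the grasp point (between the pads) lies arm.grip_point_offset behind it (arm.grip_point_offset is the distance from the TCP to the grasp point, in mm); z points along the fingers, y is the line along which they close (so a half turn about z gives the same grasp; the last joint's range is limited). The gripper opens to 85 mm and grips with 20 to 120 N. Pads are 22 mm wide; open, the fingers measure 114 mm over their backs; the gripper's body (76 mm by 85 mm) begins 54 mm behind the grasp point. The pads swing forward as they close: fully open they stand 13 mm farther back than shut.
Start: joints at [1.15, 0.263, -0.048, 1.259, 0, 1.415], TCP at [137.912, 506.565, 208.478] pointing down, gripper open.
Joint ranges: [-2.65, 2.65], [-0.89, 1.7], [-1.18, 1.37], [-2.13, 2.11], [-1.35, 1.29], [-3.14, 3.14]. Speed limits (rad/s): [1.89, 1.89, 2.57, 2.79, 3.14, 3.14].

## Interface

Orientations are given as a rotation vector (axis times angle).
In Python, from cell import arm gives the robot as it stands.
- The arm moves only by the shell command python3 -m crank 'ROWS' [FORCE]. ROWS is JSON, a list of rows, each an object of numbers: "dx", "dy", "dz": the shift along the tool's x, y, z in units of 30 mm (1.0 is 30 mm); "wx", "wy", "wz": the turn, a rotation vector about the tool's x, y, z in rad; "hand": the closure, from 0 (fully open) to 1 (shut). In form: [{"dx": .., "dy": .., "dz": .., "wx": .., "wy": .., "wz": .., "hand": ..}, ...]. A call has 1 to 12 rows; each row is the pose to reach, as a shift and turn from the pose commanded when the call began, along the tool's axes at that moment; what a row does not reach only later rows make up. A row lasts 1/10 s, in which the tool goes at most 50 mm and 8.59 degrees, less where a joint would pass 70% of its speed; a pose out of reach is approached as far as the arm can. A call with a gripper value outside its range is refused whole. The fingers move at their own pace and stop on an object; FORCE is the grip in N (left out, the last holds). Time passes only in rows, so rows that repeat a pose let the fingers close. It gives the time, the measured TCP pose, the force, the opening and the grip force at its end, in the units of the state.
- arm.sense(): the state, without advancing time (a new reading comes with each control period).
- arm.read_camera(name): name is "side" or "top"; returns the picture (384x512x3 uint8, blue, green, red); there is no depth.
- arm.camera_info(name): a dict with "fovy" (degrees; the focal length in pixels is half the picture's height over the tangent of half this angle, whatever the lens; pixels are square), "cx", "cy" (the principal point, pixels), "distortion" ([k1, k2, p1, p2, k3] as OpenCV has them; the pictures are not rectified), "origin" and "rotation" of the camera in the world. Camera axes: x right, y up, looking along -z (the intrinsics and any distortion apply to the point x, -y, -z); pixel columns grow to the right and rows downward; lengths in mm; the calibration is good to about 2 mm. A picture is of the moment at which its call begins. camera_info takes no time and is no camera call.
- arm.sign_off(): hands the job in; it is judged then, once.
The state is a dict: "time": time; "joint_pos": joint angles; "qvel": joint speeds; "effort": joint torques, N m; "tool_pos": TCP position; "eef_rot": TCP orientation; "ft_force": force on the tool from outside, world axes, zero at the start; "wrist_torque": the same for the moment, N m; "width": opening from 0.0 (shut) to 1.0 (fully open); "gripper_force": force on a finger pad.
Only numpy, scipy, OpenCV 4.12 (cv2) and the standard library are available. Lean on these libraries where they do the work, as an engineer would, in place of code of your own. Each camera call takes 0.05 s, during which the arm holds its last target. There are 200 camera calls.

## Working session

There is one attempt and no reset: what is moved stays moved. The work goes in short steps, Python scripts to look and compute and a shell command to move; the robot and the scene stay as the last step left them, time stands still between calls to the robot, and variables do not carry over. Pictures are saved under pics/ and viewed, at most 10 in all, crops included, and the job is handed in when it is done.

```bash
mkdir -p pics; ls
python3 - <<'E'
from cell import arm
import cv2
for n in("side","top"):
    cv2.imwrite(f"pics/{n}0.png",arm.read_camera(n)); print(n,arm.camera_info(n))
print(arm.sense(),arm.grip_point_offset)
E
```

```text
pics
side {'fovy': 56.92102688474259, 'cx': 257.1598198764028, 'cy': 197.2710689013382, 'distortion': array([-0.0943634,  0.       ,  0.       ,  0.       ,  0.       ]), 'origin': array([ 272.2746856 , -882.45425843,  838.36106664]), 'rotation': array([ 0.83386462, -0.12979423, -0.23359968])}
top {'fovy': 46.39727120282306, 'cx': 264.67067246405657, 'cy': 191.48825537825826, 'distortion': array([-0.03808446,  0.        ,  0.        ,  0.        ,  0.        ]), 'origin': array([ 342.41601791,  -74.34425585, 1304.3035732 ]), 'rotation': array([ 0.08326283, -0.11337878, -1.54236322])}
{'time': 0.1, 'joint_pos': array([ 1.14966500e+00,  2.63503935e-01, -4.88646816e-02,  1.25936748e+00,
       -1.04833694e-05,  1.41552328e+00]), 'qvel': array([ 0.00203552, -0.00150179,  0.00248872,  0.00038039, -0.00075398,
       -0.0009775 ]), 'effort': array([ 4.64381577e-03, -6.38581681e+01,  3.85064185e+01,  1.00168423e-02,
       -2.06580302e-05, -1.06662557e-05]), 'tool_pos': array([137.82850048, 506.32639138, 208.06145418]), 'eef_rot': array([-4.16346316e-01, -3.11362217e+00,  1.41986790e-03]), 'ft_force': array([ 0.12768852, -0.24082993,  0.48719278]), 'wrist_torque': array([ 0.03213032,  0.03386818, -0.04370875]), 'gripper_force': 0.0, 'width': 1.0023314915999655} 18.700000000000003
```

View pics/top0.png

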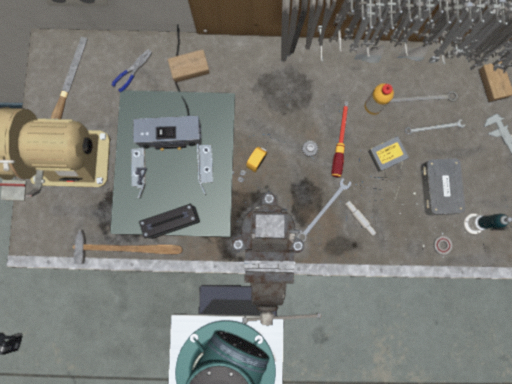

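View pics/side0.png

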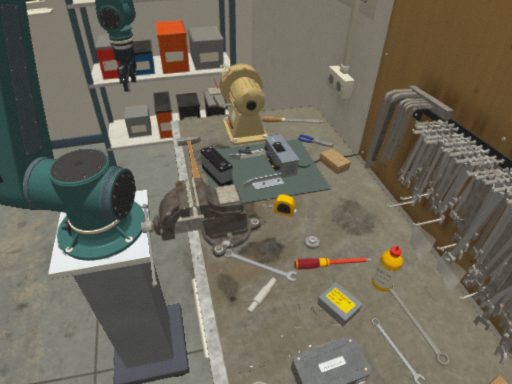

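The top view shows the battery at about (168,220), the dock at (166,145) with its charger at (166,130), and the hammer at (125,247). World x is up in the image. I'll enlarge both views.

Run:
```python
import cv2,numpy as np
a=cv2.imread("pics/top0.png")[85:270,60:245]; b=cv2.imread("pics/side0.png")[125:215,180:335]
a=cv2.resize(a,None,fx=4.3,fy=4.3*0.75/0.75,interpolation=cv2.INTER_CUBIC)[:600]
cv2.imwrite("pics/tc.png",cv2.resize(cv2.imread("pics/top0.png")[105:255,60:245],None,fx=4,fy=4,interpolation=cv2.INTER_CUBIC))
cv2.imwrite("pics/sc.png",cv2.resize(b,None,fx=5,fy=5,interpolation=cv2.INTER_CUBIC))
```

```text
(no output)
```

View pics/tc.png

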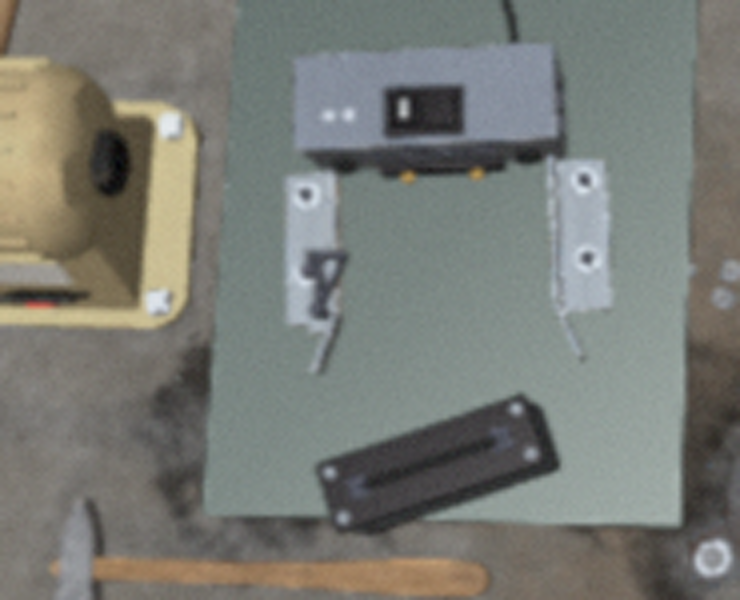

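View pics/sc.png

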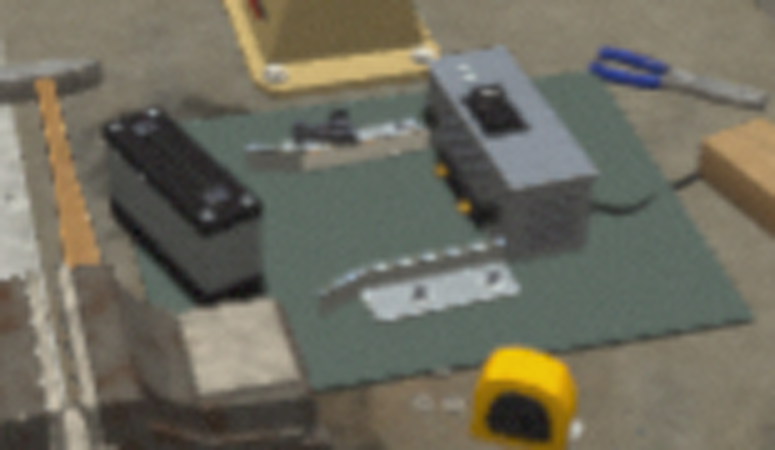

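The crops show these features:
- **Battery lid screws (top crop):** (328,472), (515,408), (531,453) and (343,517).
- **Charger top corners (top crop):** (294,58), (553,44), (562,140) and (297,150).
- **Catch:** at (325,270), on the left (+y) rail.
- **Rocker:** centred at (424,110).

The same points can be found in the side view, so I'll triangulate them.

```bash
cat > h.py <<'E'
from cell import arm
import cv2,numpy as np
from scipy.spatial.transform import Rotation as R
I={n:arm.camera_info(n) for n in("side","top")}
def ray(n,uv):
    c=I[n];f=192/np.tan(np.radians(c['fovy']/2));K=np.array([[f,0,c['cx']],[0,f,c['cy']],[0,0,1]])
    p=cv2.undistortPoints(np.array([[uv]],float),K,c['distortion'])[0,0]
    return c['origin'],R.from_rotvec(c['rotation']).apply([p[0],-p[1],-1])
def plane(n,uv,z):
    o,d=ray(n,uv);return o+d*(z-o[2])/d[2]
def tri(a,b):
    o,d=ray("top",a);p,e=ray("side",b)
    s=np.linalg.lstsq(np.c_[d,-e],p-o,rcond=None)[0]
    q,r=o+d*s[0],p+e*s[1];return (q+r)/2,np.linalg.norm(q-r)
T=lambda u:(60+(u[0]+.5)/4-.5,105+(u[1]+.5)/4-.5)
S=lambda u:(180+(u[0]+.5)/5-.5,125+(u[1]+.5)/5-.5)
def proj(n,P):
    c=I[n];f=192/np.tan(np.radians(c['fovy']/2));K=np.array([[f,0,c['cx']],[0,f,c['cy']],[0,0,1.]])
    q=R.from_rotvec(c['rotation']).inv().apply(np.asarray(P,float)-c['origin'])*[1,-1,-1]
    return cv2.projectPoints(q,np.zeros(3),np.zeros(3),K,c['distortion'])[0][:,0]
E
cat > m.py <<'E'
from h import *
np.set_printoptions(precision=1,suppress=True)
B=[((328,472),(153,113)),((515,408),(245,200)),((531,453),(207,215)),((343,517),(112,128))]
C=[((294,58),(503,46)),((553,44),(597,176)),((562,140),(513,188)),((297,150),(430,62))]
for N,L,z in(("bat",B,97),("chg",C,86)):
    t=[tri(T(a),S(b)) for a,b in L]
    for q in t: print(N,q)
    P=np.array([plane("top",T(a),z) for a,b in L]);print("plane",P[:,:2].tolist(),P.mean(0))
    ax=(P[0]-P[1])+(P[3]-P[2]); print("yaw",np.degrees(np.arctan2(-ax[0],ax[1])),
      "mean tri",np.mean([q[0] for q in t],0))
for nm,u,z in(("railL rear in",(338,175),29),("railL front in",(334,318),29),("railR rear",(550,160),29),("railR bend",(560,312),29),("tipL",(316,372),29),("tipR",(582,357),29),("rocker",(424,110),90),("hammer end",(488,578),24),("hammer head top",(80,500),24),("mat LB",(205,515),7),("mat RB",(683,525),7)):
    print(nm,plane("top",T(u),z))
E
python3 m.py
```

```text
bat (array([402.3, 233.8,  92.6]), np.float64(0.502652027344449))
bat (array([448.4, 109.8,  93.2]), np.float64(0.6206898488742134))
bat (array([418.6,  97.4,  94.1]), np.float64(0.26349629708718214))
bat (array([371.1, 222.3,  91.7]), np.float64(2.2123450070877566))
plane [[401.86578808449224, 232.65289565252294], [448.4006835060138, 109.14321858255101], [418.33492785303554, 97.01430681240433], [372.06105482304423, 220.88388715366904]] [410.2 164.9  97. ]
yaw 20.5644811179747 mean tri [410.1 165.8  92.9]
chg (array([691.2, 276.5,  85.7]), np.float64(1.7976364858121154))
chg (array([707.3,  96.9,  80.9]), np.float64(0.8209761087083051))
chg (array([637.5,  86.3,  88.7]), np.float64(2.6942824378176407))
chg (array([627.5, 270.9,  82.6]), np.float64(4.157715843223167))
plane [[690.1787433360289, 276.5492385533757], [705.3531922602509, 96.282740106859], [636.8214427676808, 86.94526436875793], [624.5883586602024, 270.2280375059187]] [664.2 182.5  86. ]
yaw 4.311303066345958 mean tri [665.9 182.7  84.5]
railL rear in [620.1 255.5  29. ]
railL front in [515.5 252.1  29. ]
railR rear [635.5 102.5  29. ]
railR bend [524.3  90.4  29. ]
tipL [476.3 262.7  29. ]
tipR [492.3  73.3  29. ]
rocker [654.4 182.9  90. ]
hammer end [333.7 133.9  24. ]
hammer head top [380.6 426.7  24. ]
mat LB [372.9 342.3   7. ]
mat RB [375.1  -1.7   7. ]
```

```bash
cat > go.py <<'E'
# python3 go.py x y z yaw tilt [x0..tilt0 of the commanded pose]: row to write for that TCP pose
import sys; from h import *
def rot(yaw,t):
    yaw=np.radians(yaw);d=np.array([np.cos(yaw),np.sin(yaw),0]);u=np.array([0,0,1])
    z=d*np.sin(t)-u*np.cos(t);x=-(d*np.cos(t)+u*np.sin(t));return R.from_matrix(np.c_[x,np.cross(z,x),z])
a=list(map(float,sys.argv[1:]))
if len(a)>5: p0,R0=np.array(a[5:8]),rot(*a[8:])
else: s=arm.sense();p0,R0=s['tool_pos'],R.from_rotvec(s['eef_rot'])
d=R0.inv().apply(np.array(a[:3])-p0)/30;w=(R0.inv()*rot(a[3],a[4])).as_rotvec()
print("d",d.round(2),"w",w.round(3))
E
python3 go.py 360 147 150 20.5 0.4; python3 go.py 360 147 24 20.5 0.4 360 147 150 20.5 0.4
```

```text
d [-10.29  -9.61   1.94] w [-0.126 -0.387 -0.615]
d [1.64 0.   3.87] w [0. 0. 0.]
```

```bash
r='{"dx":-10.3,"dy":-9.6,"dz":1.95,"wx":-0.126,"wy":-0.387,"wz":-0.615,"hand":0.5}'; python3 -m crank '[{"dx":-10.3,"dy":-9.6,"dz":1.95,"wx":-0.126,"wy":-0.387,"wz":-0.615,"hand":0.5},{"dx":-10.3,"dy":-9.6,"dz":1.95,"wx":-0.126,"wy":-0.387,"wz":-0.615,"hand":0.5},{"dx":-10.3,"dy":-9.6,"dz":1.95,"wx":-0.126,"wy":-0.387,"wz":-0.615,"hand":0.5},{"dx":-10.3,"dy":-9.6,"dz":1.95,"wx":-0.126,"wy":-0.387,"wz":-0.615,"hand":0.5},{"dx":-10.3,"dy":-9.6,"dz":1.95,"wx":-0.126,"wy":-0.387,"wz":-0.615,"hand":0.5},{"dx":-10.3,"dy":-9.6,"dz":1.95,"wx":-0.126,"wy":-0.387,"wz":-0.615,"hand":0.5},{"dx":-10.3,"dy":-9.6,"dz":1.95,"wx":-0.126,"wy":-0.387,"wz":-0.615,"hand":0.5},{"dx":-10.3,"dy":-9.6,"dz":1.95,"wx":-0.126,"wy":-0.387,"wz":-0.615,"hand":0.5},{"dx":-10.3,"dy":-9.6,"dz":1.95,"wx":-0.126,"wy":-0.387,"wz":-0.615,"hand":0.5},{"dx":-10.3,"dy":-9.6,"dz":1.95,"wx":-0.126,"wy":-0.387,"wz":-0.615,"hand":0.5},{"dx":-10.3,"dy":-9.6,"dz":1.95,"wx":-0.126,"wy":-0.387,"wz":-0.615,"hand":0.5},{"dx":-10.3,"dy":-9.6,"dz":1.95,"wx":-0.126,"wy":-0.387,"wz":-0.615,"hand":0.5}]'; python3 go.py 360 147 24 20.5 0.4
```

```text
time: 1.3
tool_pos: [360.6, 146.5, 149.7]
eef_rot: [-0.484, 2.704, 0.1]
ft_force: [0.2, 0.6, -0.2]
width: 0.498
gripper_force: 0.0
d [1.64 0.02 3.85] w [ 0.    -0.    -0.004]
```

```bash
python3 -m crank '[{"dx":0.4,"dz":0.94},{"dx":0.8,"dz":1.88},{"dx":1.2,"dz":2.8},{"dx":1.4,"dz":3.3},{"dx":1.6,"dz":3.76},{"dx":1.6,"dz":3.76}]'
python3 - <<'E'
from cell import arm
import cv2,numpy as np
a=arm.read_camera("top")[105:255,60:245]; b=arm.read_camera("side")[110:230,150:335]
cv2.imwrite("pics/c1.png",np.vstack([cv2.resize(x,None,fx=2.15,fy=2.15,interpolation=cv2.INTER_CUBIC) for x in(a,b)]))
E
python3 go.py 388 157 22 20.5 .4
```

```text
d [ 0.75 -0.05  4.31] w [ 0.001 -0.    -0.   ]validation failed for argument at $[0]...
```

View pics/c1.png

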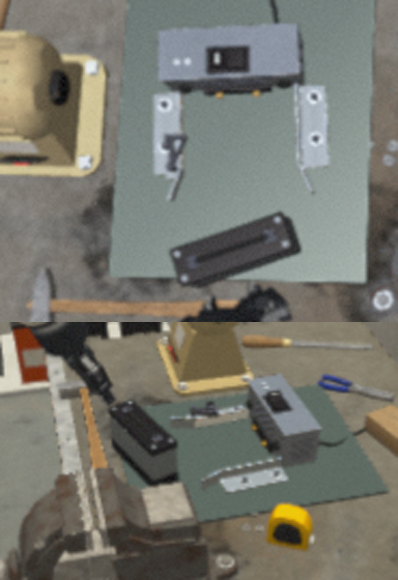

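The call was refused because every row needs all its keys. The picture shows the gripper at (245,300), behind the battery and clear of the vise, so I'll descend with full rows.

```bash
python3 -m crank '[{"dx":0.4,"dy":0,"dz":0.94,"wx":0,"wy":0,"wz":0,"hand":0.5},{"dx":0.8,"dy":0,"dz":1.88,"wx":0,"wy":0,"wz":0,"hand":0.5},{"dx":1.2,"dy":0,"dz":2.8,"wx":0,"wy":0,"wz":0,"hand":0.5},{"dx":1.4,"dy":0,"dz":3.3,"wx":0,"wy":0,"wz":0,"hand":0.5},{"dx":1.6,"dy":0,"dz":3.76,"wx":0,"wy":0,"wz":0,"hand":0.5},{"dx":1.6,"dy":0,"dz":3.76,"wx":0,"wy":0,"wz":0,"hand":0.5}]'; for t in "375 154 23 20 .4" "400 161 21 14 .4" "430 164 21 8 .4"; do python3 go.py $t 360 147 27 20.5 .4;done
```

```text
time: 2.0
tool_pos: [358.2, 148.8, 25.9]
eef_rot: [-0.493, 2.705, 0.102]
ft_force: [-0.0, 0.3, 0.2]
width: 0.501
gripper_force: 0.0
d [-0.45  0.04  0.34] w [ 0.003 -0.     0.008]
d [-1.22 -0.03  0.73] w [0.044 0.    0.104]
d [-2.12 -0.29  1.11] w [0.085 0.    0.201]
```

```bash
python3 -m crank '[{"dx":-0.15,"dy":0,"dz":0.15,"wx":0,"wy":0,"wz":0,"hand":0.5},{"dx":-0.3,"dy":0,"dz":0.27,"wx":0,"wy":0,"wz":0,"hand":0.5},{"dx":-0.45,"dy":0,"dz":0.34,"wx":0,"wy":0,"wz":0,"hand":0.5},{"dx":-0.55,"dy":0,"dz":0.4,"wx":0.005,"wy":0,"wz":0.013,"hand":0.5},{"dx":-0.65,"dy":0,"dz":0.45,"wx":0.01,"wy":0,"wz":0.026,"hand":0.5},{"dx":-0.75,"dy":0,"dz":0.5,"wx":0.016,"wy":0,"wz":0.04,"hand":0.5},{"dx":-0.85,"dy":0,"dz":0.55,"wx":0.022,"wy":0,"wz":0.052,"hand":0.5},{"dx":-0.95,"dy":-0.01,"dz":0.6,"wx":0.028,"wy":0,"wz":0.065,"hand":0.5},{"dx":-1.05,"dy":-0.02,"dz":0.65,"wx":0.033,"wy":0,"wz":0.08,"hand":0.5},{"dx":-1.15,"dy":-0.02,"dz":0.7,"wx":0.038,"wy":0,"wz":0.09,"hand":0.5},{"dx":-1.22,"dy":-0.03,"dz":0.73,"wx":0.044,"wy":0,"wz":0.104,"hand":0.5},{"dx":-1.22,"dy":-0.03,"dz":0.73,"wx":0.044,"wy":0,"wz":0.104,"hand":0.5}]'
cat > bat.py <<'E'
from h import *
import sys
# lid screws: bright small spots inside the dark lid; lid outline by mask as check
a=arm.read_camera("top");z=97
D=np.array([598,177.5]);yd=np.radians(4.5);ex=np.array([np.cos(yd),np.sin(yd)]);ey=np.array([-ex[1],ex[0]])
g=cv2.cvtColor(a,cv2.COLOR_BGR2GRAY).astype(np.float32);h=g-cv2.medianBlur(a,5).mean(2)
cv2.imwrite(sys.argv[1],cv2.resize(a[105:255,60:245],None,fx=4,fy=4,interpolation=cv2.INTER_CUBIC))
yy,xx=np.where((h>=cv2.dilate(h,np.ones((3,3))))&(h>15)&(g<190)&(cv2.erode(cv2.medianBlur(a,5).mean(2),np.ones((3,3)))<75))
P=[];
for u,v in zip(xx,yy):
    if not(110<u<220 and 130<v<245):continue
    w=np.clip(h[v-1:v+2,u-1:u+2],0,None);gy,gx=np.mgrid[-1:2,-1:2]
    P.append([u+(w*gx).sum()/w.sum(),v+(w*gy).sum()/w.sum()])
for q in P:
    W=plane("top",q,95)[:2];r=W-D;print(np.round(q,1),"world",W.round(1),"dock",np.round([r@ex,r@ey],1))
s=arm.sense();r=s['tool_pos'][:2]-D;print("tcp",s['tool_pos'].round(1),"dock",np.round([r@ex,r@ey],1),"f",s['ft_force'].round(1),s['time'])
E
python3 bat.py pics/b2.png
```

```text
time: 3.2
tool_pos: [397.2, 161.7, 20.1]
eef_rot: [-0.335, 2.728, 0.071]
ft_force: [-12.7, 0.2, 5.0]
width: 0.5
gripper_force: 5.7
[160.3 132.1] world [652.8 196.5] dock [56.1 14.6]
[197.1 144. ] world [622.2  93.6] dock [ 17.6 -85.5]
[187.3 145.4] world [617.4 120.3] dock [ 14.9 -58.5]
[178.8 147.9] world [609.8 143.3] dock [  9.1 -35. ]
[161.2 148.8] world [605.9 191.5] dock [ 8.9 13.3]
[148.8 223.6] world [399.8 213.6] dock [-194.8   51.6]
[184.4 227.8] world [391.1 117.4] dock [-211.   -43.6]
[161.5 230. ] world [383.7 178.7] dock [-213.6   18.1]
[165.5 230.2] world [383.5 167.9] dock [-214.6    7.3]
[157.2 232.5] world [376.6 190. ] dock [-219.7   29.8]
[165.5 232.2] world [378.2 167.7] dock [-219.9    7.5]
[161.4 233. ] world [375.6 178.7] dock [-221.6   18.6]
[165.6 232.7] world [376.9 167.4] dock [-221.3    7.3]
[172.  233.1] world [376.1 150. ] dock [-223.4  -10. ]
[187.  234.1] world [374.6 109.9] dock [-228.   -49.9]
[183.1 240.8] world [356.3 119.3] dock [-245.5  -39. ]
[148.8 242.6] world [349.1 210.8] dock [-245.5   52.8]
tcp [397.2 161.7  20.1] dock [-201.4    0. ] f [-12.3   1.1   3.8] 3.25
```

View pics/b2.png

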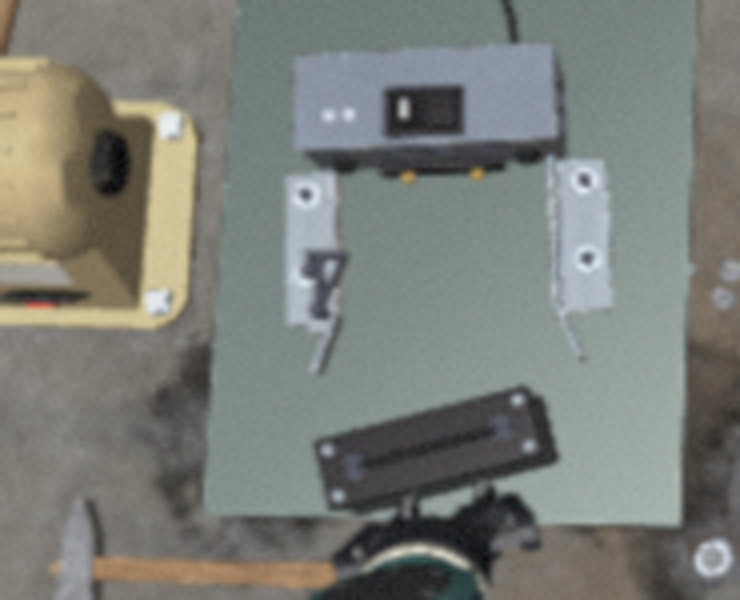

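The picture shows the battery upright and turning as intended. The lid screws are now at crop (328,450), (517,400), (530,446) and (338,496).

```bash
cat > trk.py <<'E'
# track: predicted lid-screw pixels from a rough pose (dock x,y,yaw rel) -> refined pose
from h import *
import sys
D=np.array([598,177.5]);A=np.radians(4.5)
def M(t): return np.array([[np.cos(t),-np.sin(t)],[np.sin(t),np.cos(t)]])
L=np.array([[16.3,66],[16.3,-66],[-16.3,-66],[-16.3,66]])
def track(g,x,y,deg):
    p=np.array([x,y]);t=np.radians(deg);n=0
    for r in(4,3,3):
        W=D+(p+L@M(t).T)@M(A).T; uv=proj("top",np.c_[W,np.full(4,95.)]);Q=[]
        for u,v in uv:
            i,j=int(round(v)),int(round(u));k=g[i-r:i+r+1,j-r:j+r+1];w=np.clip(k-np.percentile(k,80),0,None)**2
            gy,gx=np.mgrid[i-r:i+r+1,j-r:j+r+1];Q.append(plane("top",((w*gx).sum()/w.sum(),(w*gy).sum()/w.sum()),95)[:2])
        Q=(np.array(Q)-D)@M(A);p=Q.mean(0);q=Q-p;t=np.arctan2((L[:,0]*q[:,1]-L[:,1]*q[:,0]).sum(),(L*q).sum())
    return p,np.degrees(t),np.linalg.norm(q-L@M(t).T,axis=1)
if __name__=="__main__":
    g=arm.read_camera("top").astype(float).mean(2)
    p,t,e=track(g,*map(float,sys.argv[1:4]));print("battery dock",p.round(1),"yaw rel",t.round(1),"res",e.round(1))
    s=arm.sense();r=(s['tool_pos'][:2]-D)@M(A);print("tcp",s['tool_pos'].round(1),"dock",r.round(1),"f",s['ft_force'].round(1),s['time'])
E
python3 - <<'E'
from trk import *
P=np.array([plane("top",T(u),95)[:2] for u in((328,450),(517,400),(530,446),(338,496))]);Q=(P-D)@M(A);print(Q.round(1),Q.mean(0))
d=Q[0]-Q[1]+Q[3]-Q[2];print(np.degrees(np.arctan2(-d[0],d[1])))
E
python3 trk.py -180 3 10
for t in "415 166.5 22 8 .4" "430 170 22 4 .4" "445 166 22 4.5 .4" ; do python3 go.py $t 400 161 21 14 .4;done
```

```text
[[-176.2   70.6]
 [-148.9  -57.6]
 [-180.5  -65.4]
 [-207.5   64.5]] [-178.30932535    3.0151071 ]
11.882670292111667
battery dock [-177.7    4. ] yaw rel 12.2 res [0.2 0.5 0.5 0.1]
tcp [397.2 161.7  20.1] dock [-201.4   -0. ] f [-12.    2.1   2.4] 3.3
d [-0.5   0.06  0.18] w [0.041 0.    0.096]
d [-0.97  0.05  0.38] w [0.068 0.    0.161]
d [-1.39 -0.2   0.55] w [ 0.065 -0.     0.153]
```

```bash
python3 go.py 433 172.5 22 4 .4 400 161 21 14 .4; python3 -m crank '[{"dx":-0.1,"dy":0.01,"dz":0.04,"wx":0.006,"wy":0,"wz":0.015,"hand":0.5},{"dx":-0.2,"dy":0.02,"dz":0.08,"wx":0.013,"wy":0,"wz":0.03,"hand":0.5},{"dx":-0.3,"dy":0.03,"dz":0.12,"wx":0.02,"wy":0,"wz":0.048,"hand":0.5},{"dx":-0.4,"dy":0.04,"dz":0.16,"wx":0.027,"wy":0,"wz":0.065,"hand":0.5},{"dx":-0.5,"dy":0.05,"dz":0.2,"wx":0.034,"wy":0,"wz":0.08,"hand":0.5},{"dx":-0.6,"dy":0.06,"dz":0.24,"wx":0.04,"wy":0,"wz":0.096,"hand":0.5},{"dx":-0.7,"dy":0.06,"dz":0.28,"wx":0.047,"wy":0,"wz":0.11,"hand":0.5},{"dx":-0.8,"dy":0.07,"dz":0.32,"wx":0.054,"wy":0,"wz":0.13,"hand":0.5},{"dx":-0.9,"dy":0.08,"dz":0.36,"wx":0.06,"wy":0,"wz":0.145,"hand":0.5},{"dx":-1.0,"dy":0.08,"dz":0.4,"wx":0.068,"wy":0,"wz":0.161,"hand":0.5},{"dx":-1.0,"dy":0.08,"dz":0.4,"wx":0.068,"wy":0,"wz":0.161,"hand":0.5}]'; python3 trk.py -148 5 4
```

```text
d [-1.08  0.11  0.42] w [0.068 0.    0.161]
time: 4.4
tool_pos: [428.2, 171.6, 20.7]
eef_rot: [-0.096, 2.745, 0.021]
ft_force: [-11.8, -0.2, 1.6]
width: 0.502
gripper_force: 5.6
battery dock [-146.9    6.1] yaw rel 0.1 res [0.6 0.5 0.4 1.2]
tcp [428.1 171.6  20.6] dock [-169.9    7.4] f [-9.6  0.3 -0.7] 4.45
```

```bash
python3 go.py 473.5 167.5 22 4.5 .4 430.5 171.8 22 4 .4
```

```text
d [-1.31 -0.24  0.55] w [-0.003 -0.    -0.008]
```

```bash
python3 -m crank '[{"dx":-0.11,"dy":-0.03,"dz":0.05,"wx":0,"wy":0,"wz":0,"hand":0.5},{"dx":-0.22,"dy":-0.06,"dz":0.09,"wx":0,"wy":0,"wz":0,"hand":0.5},{"dx":-0.33,"dy":-0.09,"dz":0.14,"wx":0,"wy":0,"wz":0,"hand":0.5},{"dx":-0.44,"dy":-0.12,"dz":0.18,"wx":0,"wy":0,"wz":0,"hand":0.5},{"dx":-0.55,"dy":-0.15,"dz":0.23,"wx":0,"wy":0,"wz":0,"hand":0.5},{"dx":-0.66,"dy":-0.18,"dz":0.28,"wx":0,"wy":0,"wz":0,"hand":0.5},{"dx":-0.77,"dy":-0.2,"dz":0.32,"wx":0,"wy":0,"wz":0,"hand":0.5},{"dx":-0.88,"dy":-0.22,"dz":0.37,"wx":0,"wy":0,"wz":0,"hand":0.5},{"dx":-0.99,"dy":-0.23,"dz":0.42,"wx":0,"wy":0,"wz":0,"hand":0.5},{"dx":-1.1,"dy":-0.24,"dz":0.46,"wx":0,"wy":0,"wz":0,"hand":0.5},{"dx":-1.2,"dy":-0.24,"dz":0.5,"wx":0,"wy":0,"wz":0,"hand":0.5},{"dx":-1.31,"dy":-0.24,"dz":0.55,"wx":-0.003,"wy":0,"wz":-0.008,"hand":0.5}]'; python3 trk.py -105 1 0
```

```text
time: 5.65
tool_pos: [470.5, 167.2, 20.5]
eef_rot: [-0.108, 2.745, 0.022]
ft_force: [-15.3, -1.9, 4.9]
width: 0.502
gripper_force: 7.8
battery dock [-104.9    3.3] yaw rel -0.1 res [8.1 5.1 5.1 4.1]
tcp [471.3 167.2  20.7] dock [-127.1   -0.3] f [-14.7  -1.4   6.9] 5.7
```

```bash
for g in "-104 0 0" "-104 4 2" "-104 2 -2" "-107 1 0" "-102 4 0"; do python3 trk.py $g|head -1; done; python3 bat.py pics/b3.png|tail -1
```

```text
battery dock [-104.2    2. ] yaw rel 0.7 res [7.3 4.3 3.8 3.1]
battery dock [-104.3    4. ] yaw rel 0.5 res [7.6 5.8 5.8 5.3]
battery dock [-104.3    1.8] yaw rel 0.8 res [6.5 3.1 3.8 2.8]
battery dock [-104.3    1.8] yaw rel 0.8 res [6.8 3.3 3.6 2.9]
battery dock [-104.4    4. ] yaw rel 0.5 res [7.7 5.8 5.8 5.1]
tcp [471.1 167.2  20.7] dock [-127.4   -0.3] f [-10.6  -1.    1.3] 6.0
```

View pics/b3.png

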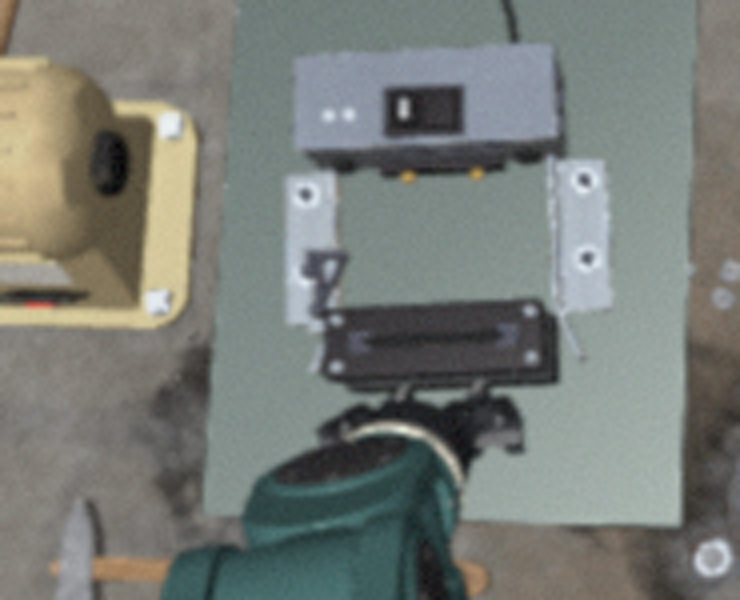

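The picture shows the battery upright and square in the flared mouth. Its screws are at (337,319), (531,310), (531,358) and (337,366). I'll push straight on.

```bash
python3 -m crank '[{"dx":-0.12,"dy":0,"dz":0.05,"wx":0,"wy":0,"wz":0,"hand":0.5},{"dx":-0.24,"dy":0,"dz":0.1,"wx":0,"wy":0,"wz":0,"hand":0.5},{"dx":-0.36,"dy":0,"dz":0.15,"wx":0,"wy":0,"wz":0,"hand":0.5},{"dx":-0.48,"dy":0,"dz":0.2,"wx":0,"wy":0,"wz":0,"hand":0.5},{"dx":-0.6,"dy":0,"dz":0.25,"wx":0,"wy":0,"wz":0,"hand":0.5},{"dx":-0.72,"dy":0,"dz":0.3,"wx":0,"wy":0,"wz":0,"hand":0.5},{"dx":-0.84,"dy":0,"dz":0.35,"wx":0,"wy":0,"wz":0,"hand":0.5},{"dx":-0.96,"dy":0,"dz":0.41,"wx":0,"wy":0,"wz":0,"hand":0.5},{"dx":-1.08,"dy":0,"dz":0.46,"wx":0,"wy":0,"wz":0,"hand":0.5},{"dx":-1.2,"dy":0,"dz":0.51,"wx":0,"wy":0,"wz":0,"hand":0.5},{"dx":-1.34,"dy":0,"dz":0.57,"wx":0,"wy":0,"wz":0,"hand":0.5},{"dx":-1.47,"dy":0,"dz":0.62,"wx":0,"wy":0,"wz":0,"hand":0.5}]'; python3 trk.py -58 0 0;python3 trk.py -56 2 0
python3 - <<'E'
from trk import *
P=np.array([plane("top",T(u),95)[:2] for u in((337,319),(531,310),(531,358),(337,366))]);Q=(P-D)@M(A);print(Q.round(1),Q.mean(0))
E
```

```text
time: 7.2
tool_pos: [517.5, 171.2, 20.2]
eef_rot: [-0.108, 2.747, 0.023]
ft_force: [-21.3, 0.8, 9.3]
width: 0.504
gripper_force: 10.6
battery dock [-54.8   0.2] yaw rel -2.1 res [9.2 1.5 2.7 5.9]
tcp [518.4 171.3  20.5] dock [-79.9   0.1] f [-19.1   0.    9.4] 7.25
battery dock [-53.8   0.4] yaw rel -1.8 res [8.5 1.8 2.5 5.1]
tcp [518.2 171.3  20.5] dock [-80.   0.] f [-15.4   1.4   5.2] 7.3
[[ -87.4   62.7]
 [ -88.   -69.2]
 [-120.8  -68.1]
 [-119.6   63.3]] [-103.94753239   -2.80117349]
```

```bash
python3 -m crank '[{"dx":-0.12,"dy":0,"dz":0.05,"wx":0,"wy":0,"wz":0,"hand":0.5},{"dx":-0.24,"dy":0,"dz":0.1,"wx":0,"wy":0,"wz":0,"hand":0.5},{"dx":-0.36,"dy":0,"dz":0.15,"wx":0,"wy":0,"wz":0,"hand":0.5},{"dx":-0.48,"dy":0,"dz":0.2,"wx":0,"wy":0,"wz":0,"hand":0.5},{"dx":-0.6,"dy":0,"dz":0.25,"wx":0,"wy":0,"wz":0,"hand":0.5},{"dx":-0.72,"dy":0,"dz":0.3,"wx":0,"wy":0,"wz":0,"hand":0.5},{"dx":-0.84,"dy":0,"dz":0.35,"wx":0,"wy":0,"wz":0,"hand":0.5},{"dx":-0.96,"dy":0,"dz":0.41,"wx":0,"wy":0,"wz":0,"hand":0.5},{"dx":-1.08,"dy":0,"dz":0.46,"wx":0,"wy":0,"wz":0,"hand":0.5},{"dx":-1.2,"dy":0,"dz":0.51,"wx":0,"wy":0,"wz":0,"hand":0.5},{"dx":-1.34,"dy":0,"dz":0.57,"wx":0,"wy":0,"wz":0,"hand":0.5},{"dx":-1.47,"dy":0,"dz":0.62,"wx":0,"wy":0,"wz":0,"hand":0.5}]'; python3 trk.py -8 -2 0;python3 trk.py -6 -2 0
```

```text
time: 8.5
tool_pos: [565.5, 175.0, 20.3]
eef_rot: [-0.108, 2.746, 0.023]
ft_force: [-19.4, 0.7, 8.0]
width: 0.501
gripper_force: 9.9
battery dock [-11.8   5. ] yaw rel 1.6 res [6.4 6.7 5.9 6.8]
tcp [566.3 175.1  20.6] dock [-31.8   0.1] f [-18.3   0.3   8.5] 8.55
battery dock [-10.5   4.9] yaw rel 1.7 res [5.8 6.5 5.9 6.7]
tcp [566.2 175.1  20.6] dock [-31.9   0.1] f [-15.    0.9   5. ] 8.6
```

```bash
python3 -m crank '[{"dx":-0.06,"dy":0,"dz":0.03,"wx":0,"wy":0,"wz":0,"hand":0.5},{"dx":-0.12,"dy":0,"dz":0.05,"wx":0,"wy":0,"wz":0,"hand":0.5},{"dx":-0.18,"dy":0,"dz":0.08,"wx":0,"wy":0,"wz":0,"hand":0.5},{"dx":-0.24,"dy":0,"dz":0.1,"wx":0,"wy":0,"wz":0,"hand":0.5},{"dx":-0.28,"dy":0,"dz":0.12,"wx":0,"wy":0,"wz":0,"hand":0.5},{"dx":-0.28,"dy":0,"dz":0.12,"wx":0,"wy":0,"wz":0,"hand":0.5}]'; python3 bat.py pics/b4.png|tail -1
```

```text
time: 9.2
tool_pos: [574.3, 175.8, 20.2]
eef_rot: [-0.108, 2.747, 0.023]
ft_force: [-20.4, 0.9, 9.1]
width: 0.501
gripper_force: 10.3
tcp [574.3 175.8  20.2] dock [-23.8   0.2] f [-19.9   0.3   9.1] 9.25
```

View pics/b4.png

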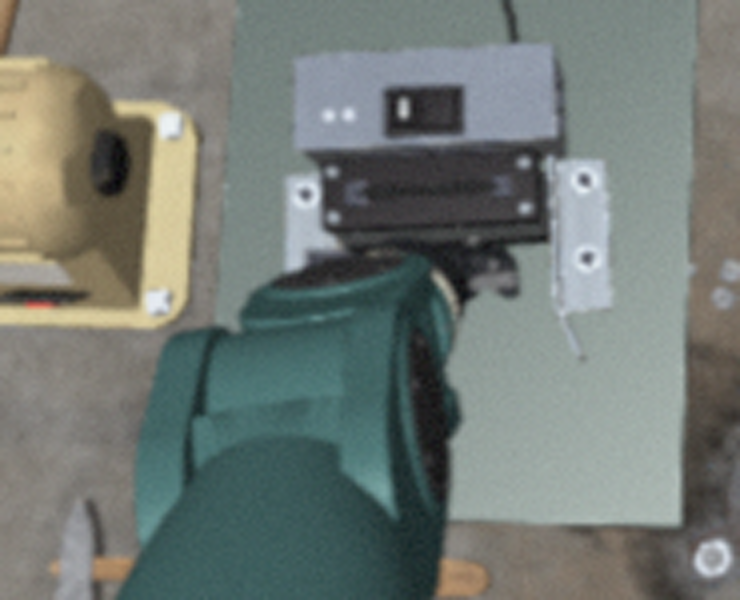

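The battery is nearly home, with screws at (333,171), (525,162), (524,208) and (333,218). I'll keep pushing until the force rises against the bumpers.

```bash
python3 -m crank '[{"dx":-0.06,"dy":0,"dz":0.03,"wx":0,"wy":0,"wz":0,"hand":0.5},{"dx":-0.12,"dy":0,"dz":0.05,"wx":0,"wy":0,"wz":0,"hand":0.5},{"dx":-0.15,"dy":0,"dz":0.06,"wx":0,"wy":0,"wz":0,"hand":0.5}]'; python3 -m crank '[{"dx":-0.06,"dy":0,"dz":0.03,"wx":0,"wy":0,"wz":0,"hand":0.5},{"dx":-0.09,"dy":0,"dz":0.04,"wx":0,"wy":0,"wz":0,"hand":0.5}]'
```

```text
time: 9.55
tool_pos: [576.8, 175.9, 19.7]
eef_rot: [-0.109, 2.75, 0.023]
ft_force: [-44.9, -2.7, 31.8]
width: 0.499
gripper_force: 22.6
time: 9.75
tool_pos: [577.0, 176.0, 19.4]
eef_rot: [-0.11, 2.753, 0.022]
ft_force: [-72.0, -5.4, 58.9]
width: 0.504
gripper_force: 35.9
```

```bash
python3 -m crank '[{"dx":0.4,"dy":0,"dz":-0.17,"wx":0,"wy":0,"wz":0,"hand":0.5},{"dx":0.9,"dy":0,"dz":-0.38,"wx":0,"wy":0,"wz":0,"hand":0.5},{"dx":1.8,"dy":0,"dz":-0.8,"wx":0,"wy":0,"wz":0,"hand":0.5},{"dx":1.3,"dy":0,"dz":-2,"wx":0,"wy":0,"wz":0,"hand":1},{"dx":0.7,"dy":0,"dz":-3.5,"wx":0,"wy":0,"wz":0,"hand":1},{"dx":0.7,"dy":0,"dz":-5.2,"wx":0,"wy":0,"wz":0,"hand":1},{"dx":2,"dy":0,"dz":-5.8,"wx":0,"wy":0,"wz":0,"hand":1},{"dx":4,"dy":0,"dz":-6.5,"wx":0,"wy":0,"wz":0,"hand":1},{"dx":4,"dy":0,"dz":-6.5,"wx":0,"wy":0,"wz":0,"hand":1}]'
python3 - <<'E'
from cell import arm
import cv2,numpy as np
a=arm.read_camera("top")[105:205,100:240]; b=arm.read_camera("side")[125:200,220:335]
k=lambda x,f:cv2.resize(x,None,fx=f,fy=f,interpolation=cv2.INTER_CUBIC)
a=k(a,3);b=k(b,420/115);cv2.imwrite("pics/c5.png",np.vstack([a,b[:,:420]]))
E
```

```text
time: 10.65
tool_pos: [395.9, 161.1, 154.4]
eef_rot: [-0.108, 2.741, 0.023]
ft_force: [-0.2, 0.5, -0.5]
width: 0.001
gripper_force: 0.0
```

View pics/c5.png

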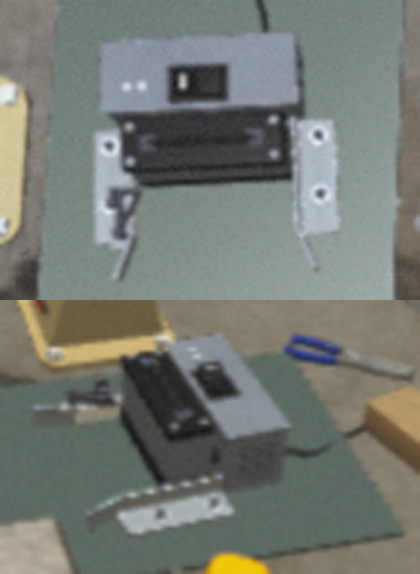

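The battery sits square against the charger, with screws at (129,126) and (274,110). The catch at (122,195) looks as it did at the start. I'll check that numerically and locate the switch point.

Run:
```python
from trk import *
a=cv2.imread("pics/top0.png");c=arm.read_camera("top")
def sl(im): return im[166:188,134:150]
for nm,r in(("catch nose",(164,178,134,143)),("catch arm",(172,186,134,144)),("ref rail",(140,160,131,138))):
    t=a[r[0]:r[1],r[2]:r[3]];s=c[r[0]-5:r[1]+5,r[2]-5:r[3]+5]
    m=cv2.matchTemplate(s,t,cv2.TM_CCOEFF_NORMED);_,v,_,l=cv2.minMaxLoc(m);print(nm,round(v,3),(l[0]-5,l[1]-5))
U=lambda u:(100+(u[0]+.5)/3-.5,105+(u[1]+.5)/3-.5)
P=np.array([plane("top",U(u),95)[:2] for u in((129,126),(274,110),(273,154),(130,161))]);print("bat world",P.mean(0),((P-D)@M(A)).mean(0))
d=P[0]-P[1]+P[3]-P[2];print("yaw",np.degrees(np.arctan2(-d[0],d[1])))
# rocker outline on charger top
g=c.mean(2);m=((g<60)*255).astype(np.uint8)[118:145,148:185];n,lb,st,ce=cv2.connectedComponentsWithStats(m)
i=1+np.argmax([s[4] if s[1]<16 and s[1]>0 else 0 for s in st[1:]]);print(st[i],plane("top",ce[i]+[148,118],88))
print("rocker centre tri",tri(T((424,110)),S((497,108))))
```

```text
catch nose 0.998 (0, 0)
catch arm 0.998 (0, 0)
ref rail 0.996 (0, 0)
bat world [601.33164725 175.69607984] [ 3.17984295 -2.05975731]
yaw 6.276279324530785
[  9   9  18  11 157] [654.30879067 181.64009928  88.        ]
rocker centre tri (array([655.29679204, 182.15460513,  92.44947092]), np.float64(2.9704906362752648))
```

The catch matches its starting position exactly, so it has snapped in behind the battery. Next is the switch: closed, vertical fingers over the raised +y half.

```bash
python3 go.py 653 205 135 5.5 0
```

```text
d [-7.56  0.77  3.96] w [-0.002  0.401 -0.017]
```

```bash
python3 -m crank '[{"dx":-2,"dy":0.2,"dz":0.5,"wx":0,"wy":0.1,"wz":-0.004,"hand":1},{"dx":-4,"dy":0.4,"dz":1.8,"wx":0,"wy":0.2,"wz":-0.008,"hand":1},{"dx":-6,"dy":0.6,"dz":3,"wx":0,"wy":0.3,"wz":-0.012,"hand":1},{"dx":-7.56,"dy":0.77,"dz":3.96,"wx":-0.002,"wy":0.401,"wz":-0.017,"hand":1},{"dx":-7.56,"dy":0.77,"dz":3.96,"wx":-0.002,"wy":0.401,"wz":-0.017,"hand":1},{"dx":-7.56,"dy":0.77,"dz":3.96,"wx":-0.002,"wy":0.401,"wz":-0.017,"hand":1},{"dx":-7.56,"dy":0.77,"dz":3.96,"wx":-0.002,"wy":0.401,"wz":-0.017,"hand":1},{"dx":-7.56,"dy":0.77,"dz":3.96,"wx":-0.002,"wy":0.401,"wz":-0.017,"hand":1},{"dx":-7.56,"dy":0.77,"dz":3.96,"wx":-0.002,"wy":0.401,"wz":-0.017,"hand":1}]'; python3 go.py 653 205 105 5.5 0;python3 - <<'E'
from cell import arm
import cv2
cv2.imwrite("pics/s6.png",cv2.resize(arm.read_camera("side")[90:200,210:335],None,fx=4,fy=4,interpolation=cv2.INTER_CUBIC))
E
```

```text
time: 11.7
tool_pos: [652.6, 204.6, 133.9]
eef_rot: [0.15, -3.137, 0.001]
ft_force: [-0.4, -0.2, -0.3]
width: 0.002
gripper_force: 0.0
d [-0.01  0.01  0.96] w [-0.001 -0.001 -0.   ]
```

View pics/s6.png

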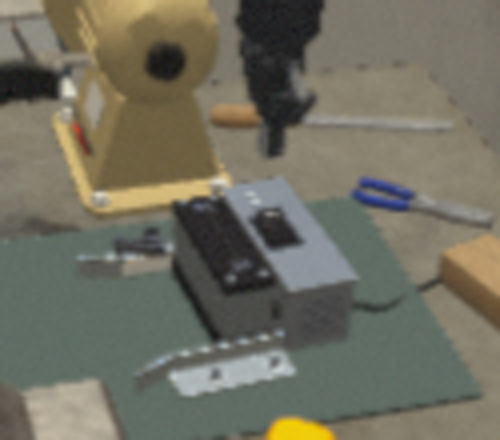

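The fingers are above the +y half of the rocker, closed and vertical, with their tip at (272,150). That was the tenth picture, so from here I check by numbers.

```bash
python3 -m crank '[{"dx":0,"dy":0,"dz":0.5,"wx":0,"wy":0,"wz":0,"hand":1},{"dx":0,"dy":0,"dz":0.9,"wx":0,"wy":0,"wz":0,"hand":1},{"dx":0,"dy":0,"dz":1.0,"wx":0,"wy":0,"wz":0,"hand":1},{"dx":0,"dy":0,"dz":1.07,"wx":0,"wy":0,"wz":0,"hand":1}]'; python3 -m crank '[{"dx":0,"dy":0,"dz":0.06,"wx":0,"wy":0,"wz":0,"hand":1},{"dx":0,"dy":0,"dz":0.12,"wx":0,"wy":0,"wz":0,"hand":1}]'; python3 -m crank '[{"dx":0,"dy":0,"dz":0.06,"wx":0,"wy":0,"wz":0,"hand":1},{"dx":0,"dy":0,"dz":0.12,"wx":0,"wy":0,"wz":0,"hand":1}]'; python3 -m crank '[{"dx":0,"dy":0,"dz":0.05,"wx":0,"wy":0,"wz":0,"hand":1},{"dx":0,"dy":0,"dz":0.05,"wx":0,"wy":0,"wz":0,"hand":1}]'
```

```text
time: 12.15
tool_pos: [652.4, 204.6, 102.2]
eef_rot: [0.15, -3.137, 0.001]
ft_force: [0.5, -0.1, 1.1]
width: 0.002
gripper_force: 0.0
time: 12.35
tool_pos: [652.9, 204.7, 98.8]
eef_rot: [0.15, -3.138, 0.001]
ft_force: [-0.4, 0.2, 0.4]
width: 0.001
gripper_force: 0.0
time: 12.55
tool_pos: [652.8, 204.7, 94.8]
eef_rot: [0.15, -3.137, 0.001]
ft_force: [-0.4, -0.1, 0.2]
width: 0.001
gripper_force: 0.0
time: 12.75
tool_pos: [652.7, 204.6, 93.1]
eef_rot: [0.15, -3.137, 0.001]
ft_force: [-0.8, -0.5, 0.1]
width: -0.002
gripper_force: 0.0
```

```bash
python3 -m crank '[{"dx":0,"dy":0,"dz":0.04,"wx":0,"wy":0,"wz":0,"hand":1},{"dx":0,"dy":0,"dz":0.09,"wx":0,"wy":0,"wz":0,"hand":1}]'; python3 -m crank '[{"dx":0,"dy":0,"dz":-1,"wx":0,"wy":0,"wz":0,"hand":1},{"dx":2,"dy":0,"dz":-2,"wx":0,"wy":0,"wz":0,"hand":1},{"dx":5,"dy":0,"dz":-2,"wx":0,"wy":0,"wz":0,"hand":1},{"dx":8,"dy":0,"dz":-2,"wx":0,"wy":0,"wz":0,"hand":1},{"dx":8,"dy":0,"dz":-2,"wx":0,"wy":0,"wz":0,"hand":1},{"dx":8,"dy":0,"dz":-2,"wx":0,"wy":0,"wz":0,"hand":1},{"dx":8,"dy":0,"dz":-2,"wx":0,"wy":0,"wz":0,"hand":1}]'
cat > rk.py <<'E'
from h import *
c=arm.read_camera("top");a=cv2.imread("pics/top0.png");s0=cv2.imread("pics/side0.png");s=arm.read_camera("side")
np.set_printoptions(linewidth=200)
print(a[124:141,153:179].mean(2).astype(int));print(c[124:141,153:179].mean(2).astype(int))
for n,x,y,r in(("top rocker",a,c,(124,141,153,179)),("top housing",a,c,(119,124,140,190)),("side rocker",s0,s,(138,154,269,288))):
    print(n,np.abs(x[r[0]:r[1],r[2]:r[3]].astype(int)-y[r[0]:r[1],r[2]:r[3]]).mean().round(1))
E
python3 rk.py
```

```text
time: 12.95
tool_pos: [652.8, 204.7, 90.7]
eef_rot: [0.15, -3.137, 0.001]
ft_force: [0.7, 0.6, -0.5]
width: -0.001
gripper_force: 0.0
time: 13.65
tool_pos: [408.5, 181.2, 151.2]
eef_rot: [0.152, -3.135, 0.001]
ft_force: [-0.9, 0.2, -0.6]
width: -0.002
gripper_force: 0.0
[[140 140 141 143 142 141 143 147 142 143 144 144 140 142 144 145 142 147 144 146 146 148 144 143 144 144]
 [143 142 141 144 136 138 137 136 138 139 136 135 136 135 136 138 135 135 137 138 138 136 134 144 146 145]
 [138 140 137 124 116 113 106  99 105 106 108 108  98 100  96  97  94  96  96  92  96  94 104 128 144 146]
 [144 138 120  95  73  74  63  57  59  60  62  58  61  58  59  62  59  58  59  56  52  53  79 122 141 147]
 [145 136 115  77  49  45  41  41  44  42  39  40  41  41  49  47  46  51  49  51  44  46  76 116 143 148]
 [144 139 118  76  40  39  55  89  89  54  35  37  47  47  48  47  50  55  53  43  41  41  75 123 145 148]
 [140 138 118  80  47  42  83 142 138  77  33  37  42  47  48  52  47  49  53  50  35  49  76 123 143 144]
 [142 141 118  82  46  38  89 162 153  84  34  40  38  45  48  47  50  57  56  5
[... 2157 characters left out ...]
8 150 154]
 [152 146 122  85  50  39  42  52  49  42  31  41  41  49  51  54  52  54  58  59  50  53  77 127 152 152]
 [152 148 123  82  53  37  34  36  35  36  34  37  39  41  45  45  41  44  43  43  47  50  76 128 148 154]
 [148 141 121  84  53  55  51  49  51  52  55  53  51  48  56  51  56  56  54  54  58  59  82 128 147 147]
 [149 144 124  86  65  61  64  71  74  76  78  77  86  85  77  82  90  90  89  87  86  92 107 130 153 151]
 [151 149 141 116 103  92  97 109 115 115 115 125 132 138 136 138 141 134 136 134 130 134 131 144 144 148]
 [145 144 145 136 129 129 127 132 134 136 134 141 141 145 148 147 143 146 143 136 123 121 117 118 111 108]]
top rocker 5.3
top housing 7.0
side rocker 4.5
```

No contact: the rocker is unchanged, so I pressed too far out towards +y. The white mark at top pixel (160.4,132) is the press point, so I'll aim straight at it.

```bash
python3 - <<'E'
from h import *
for uv in((160.4,132),(166,132),(156,132),(176,131)): print(plane("top",uv,98))
print("TCP at last press in top/side",proj("top",[[652.8,204.7,95]]),proj("side",[[652.8,204.7,95]]))
# side view mark
s=cv2.imread("pics/side0.png").mean(2).astype(int);print(s[136:156,268:290])
E
python3 go.py 653 197 106 5.5 0
```

```text
[652.3214109  195.61670651  98.        ]
[652.75265965 180.20488028  98.        ]
[651.98396629 207.72766381  98.        ]
[656.35368756 152.83375686  98.        ]
TCP at last press in top/side [[157.35021354 132.02031682]] [[276.26686201 142.59277148]]
[[139 140 141 144 144 145 143 141 142 143 143 142 141 140 134 122 119 123
  121 123 122 123]
 [144 146 147 147 152 149 145 144 145 144 143 146 144 143 137 128 119 119
  120 121 119 121]
 [147 148 146 159 178 169 148 143 142 143 144 145 143 143 142 132 121 118
  120 125 126 122]
 [147 144 144 145 147 156 157 146 144 144 141 141 144 142 142 139 130 118
  119 122 124 123]
 [144 146 143 147 156 180 180 152 141 143 140 140 138 142 141 140 141 129
  114 112 112 105]
 [134 143 145 146 142 142 141 135 133 133 126 118 127 139 142 140 138 133
  115 102 102  99]
 [109 140 142 144 140 129 109  91  89  89  77  76 104 133 139 140 141 141
  127 108  98  98]
 [ 87 117 139 137 133 115  73  59 101 126 110  90  78 118 136 139 140 139
  137 124 102  98]
 [ 75  95 127 126 100  75  52  49  57  66  61  57  60 101 134 140 144 142
  141 137 120 102]
 [ 70  74
[... 361 characters left out ...]
]
 [ 71  72  78  75  76 109 118  88  47  39  37  42  40  33  37  43  71 114
  137 144 145 142]
 [ 67  63  66  65  71  92 120 114  63  37  31  32  36  39  47  47  62  88
  126 144 145 145]
 [ 70  71  72  71  72  77 102 125  90  58  52  57  61  74  83  93 101 120
  140 145 147 145]
 [ 74  78  75  75  77  74  80 108 119  99  95  97 109 125 139 142 140 140
  145 145 145 146]
 [ 65  67  64  64  65  65  71  91 119 138 140 141 141 144 146 146 145 146
  146 145 145 144]
 [ 59  64  66  71  70  69  73  80 104 139 142 146 145 144 147 144 147 147
  142 143 147 143]
 [ 46  57  68  77  75  79  76  75  78 110 139 145 143 143 143 146 144 145
  146 145 146 147]]
d [-7.99 -0.26  1.52] w [-0.     0.001  0.   ]
```

```bash
python3 -m crank '[{"dx":-3,"dy":-0.1,"dz":0,"wx":0,"wy":0,"wz":0,"hand":1},{"dx":-6,"dy":-0.2,"dz":0,"wx":0,"wy":0,"wz":0,"hand":1},{"dx":-8,"dy":-0.3,"dz":0,"wx":0,"wy":0,"wz":0,"hand":1},{"dx":-8,"dy":-0.3,"dz":0,"wx":0,"wy":0,"wz":0,"hand":1},{"dx":-8,"dy":-0.3,"dz":0,"wx":0,"wy":0,"wz":0,"hand":1},{"dx":-8,"dy":-0.3,"dz":0,"wx":0,"wy":0,"wz":0,"hand":1},{"dx":-8,"dy":-0.3,"dz":0.8,"wx":0,"wy":0,"wz":0,"hand":1},{"dx":-8,"dy":-0.3,"dz":1.4,"wx":0,"wy":0,"wz":0,"hand":1},{"dx":-8,"dy":-0.3,"dz":1.6,"wx":0,"wy":0,"wz":0,"hand":1},{"dx":-8,"dy":-0.3,"dz":1.6,"wx":0,"wy":0,"wz":0,"hand":1}]'; for i in 1 2 3; do python3 -m crank '[{"dx":0,"dy":0,"dz":0.05,"wx":0,"wy":0,"wz":0,"hand":1},{"dx":0,"dy":0,"dz":0.1,"wx":0,"wy":0,"wz":0,"hand":1}]'|grep -E 'tool_pos|ft_f'; done
```

```text
time: 14.75
tool_pos: [653.5, 195.6, 101.9]
eef_rot: [0.15, -3.136, 0.001]
ft_force: [0.4, -0.8, 0.6]
width: 0.002
gripper_force: 0.0
tool_pos: [654.2, 195.8, 100.6]
ft_force: [0.7, 0.1, 0.4]
tool_pos: [653.7, 195.7, 96.9]
ft_force: [-0.1, 0.1, 0.1]
tool_pos: [653.6, 195.7, 93.6]
ft_force: [0.0, 0.1, -0.1]
```

```bash
for i in 1 2 3; do python3 -m crank '[{"dx":0,"dy":0,"dz":0.03,"wx":0,"wy":0,"wz":0,"hand":1},{"dx":0,"dy":0,"dz":0.06,"wx":0,"wy":0,"wz":0,"hand":1}]'|grep -E 'tool_pos|ft_f'; done
```

```text
tool_pos: [653.6, 195.7, 91.8]
ft_force: [-0.1, -0.1, 0.0]
tool_pos: [653.6, 195.7, 90.0]
ft_force: [-0.3, -0.4, 0.1]
tool_pos: [653.6, 195.7, 88.2]
ft_force: [-0.5, -0.9, 1.1]
```

```bash
for i in 1 2 3 4; do python3 -m crank '[{"dx":0,"dy":0,"dz":0.03,"wx":0,"wy":0,"wz":0,"hand":1},{"dx":0,"dy":0,"dz":0.03,"wx":0,"wy":0,"wz":0,"hand":1}]'|grep -E 'tool_pos|ft_f'; done
```

```text
tool_pos: [653.6, 195.7, 87.2]
ft_force: [0.6, 0.1, -0.1]
tool_pos: [653.6, 195.7, 86.4]
ft_force: [-0.2, 0.7, -0.3]
tool_pos: [653.5, 195.7, 85.4]
ft_force: [0.4, -0.4, 0.7]
tool_pos: [653.6, 195.7, 84.5]
ft_force: [0.3, -0.5, -0.1]
```

Run:
```python
from h import *
np.set_printoptions(linewidth=220)
print(proj("side",[[652.6,204.6,133.9],[653.6,195.7,84.5],[653.6,195.7,99]]),proj("top",[[653.6,195.7,84.5]]),arm.sense()['tool_pos'])
s=arm.read_camera("side");s0=cv2.imread("pics/side0.png")
print(s.mean(2).astype(int)[130:156,266:292])
d=np.abs(s.astype(int)-s0).mean(2);print((d[130:156,266:292]>25).astype(int))
```

```text
[[276.81428916 133.87408271]
 [277.00281715 146.14212323]
 [277.22595    142.94618887]] [[161.41002071 132.79439068]] [653.55137491 195.67255435  84.51167869]
[[122 120 120 123 117 119 118 107  75  41  35  40  37  42  37  31  32  33  49  50  50  69 105 125 128 127]
 [129 126 123 122 123 121 121 108  76  50  32  37  39  29  35  31  36  47  47  50  67 100 123 129 128 127]
 [129 128 126 126 125 124 122 118 111  88  45  37  33  33  29  35  35  36  39  59  96 122 128 130 129 128]
 [158 136 130 129 128 128 128 125 110  81  42  35  32  34  37  36  40  42  55  91 119 125 127 128 127 128]
 [177 156 133 123 126 125 126 126 112  88  70  48  38  35  39  44  59  75  91 113 125 125 127 129 127 124]
 [196 161 131 125 120 117 127 136 118  92  82  57  34  32  49  87 113 118 119 125 125 128 127 130 126 124]
 [178 167 146 146 149 147 147 148 125  88  85  59  39  47  61 107 131 124 124 126 127 130 127 124 127 124]
 [153 155 151 152 150 153 157 153 129  94  85  61  40  40  60 110 139 132 123 124 128 128 124 125 125 124]
 [145 155 151 153 151 166 186 173 128  94  86  65  40  41  66 111 142 137 126 123 125
[... 2572 characters left out ...]
 0 0 0 0 0 0 0 0 0 0 0 0 0 0 0 0 0 0 0]
 [1 1 0 0 0 0 0 0 0 0 0 0 0 0 0 0 0 0 0 0 0 0 0 0 0 0]
 [1 1 1 0 0 0 0 0 0 0 0 0 0 0 0 0 0 0 0 0 0 0 0 0 0 0]
 [0 1 1 0 0 0 0 0 0 0 0 0 0 0 0 0 0 0 0 0 0 0 0 0 0 0]
 [0 0 0 0 0 0 0 0 0 0 0 0 0 0 0 0 0 0 0 0 0 0 0 0 0 0]
 [0 0 1 1 1 0 0 0 0 0 0 0 0 0 0 0 0 0 0 0 0 0 0 0 0 0]
 [0 0 1 1 1 1 0 0 0 0 0 0 0 0 0 0 0 0 0 0 0 0 0 0 0 0]
 [0 0 0 0 0 0 0 0 0 0 0 0 0 0 0 0 0 0 0 0 0 0 0 0 0 0]
 [1 0 1 1 1 1 0 0 0 0 0 0 0 0 0 0 0 0 0 0 0 0 0 0 0 0]
 [1 0 1 1 1 1 1 1 0 0 0 0 0 0 0 0 0 0 0 0 0 0 0 0 0 0]
 [1 1 0 0 0 0 0 0 0 0 0 0 0 0 0 0 0 0 0 0 0 0 0 0 0 0]
 [1 0 0 0 0 0 0 0 1 0 0 0 0 0 0 0 0 0 0 0 0 0 0 0 0 0]
 [1 0 0 0 0 0 0 1 1 1 0 0 0 0 0 0 0 0 0 0 0 0 0 0 0 0]]
```

The side view shows the fingertips at row ~141.5, where the TCP would project to 146, so they are really about 15–20 mm higher than the TCP. I'll continue down under force watch.

```bash
for i in 1 2 3 4 5; do python3 -m crank '[{"dx":0,"dy":0,"dz":0.03,"wx":0,"wy":0,"wz":0,"hand":1},{"dx":0,"dy":0,"dz":0.06,"wx":0,"wy":0,"wz":0,"hand":1}]'|grep -E 'tool_pos|ft_f'; done
python3 - <<'E'
from h import *
s=arm.read_camera("side");s0=cv2.imread("pics/side0.png")
d=np.abs(s.astype(int)-s0).mean(2);print((d[134:150,272:288]>25).astype(int))
E
```

```text
tool_pos: [653.6, 195.7, 82.8]
ft_force: [-0.1, -0.8, 0.2]
tool_pos: [653.6, 195.7, 80.9]
ft_force: [0.8, -1.1, -0.1]
tool_pos: [653.6, 195.7, 79.2]
ft_force: [-0.8, -0.2, 0.4]
tool_pos: [653.7, 195.8, 77.5]
ft_force: [0.1, 0.8, 1.7]
tool_pos: [653.7, 195.8, 75.7]
ft_force: [0.1, 2.1, 2.3]
[[0 0 0 1 1 1 1 1 1 1 1 1 1 1 0 0]
 [0 0 0 1 1 1 1 1 1 1 1 1 1 0 0 0]
 [0 0 0 1 1 1 1 1 1 1 1 1 0 0 0 0]
 [0 0 0 1 1 1 1 1 1 1 0 0 0 0 0 0]
 [0 0 0 1 1 1 1 1 1 1 0 0 0 0 0 0]
 [0 0 0 1 1 1 1 1 1 0 0 0 0 0 0 0]
 [0 0 1 1 1 1 1 1 1 1 0 0 0 0 0 0]
 [0 0 0 1 1 1 1 1 1 0 0 0 0 0 0 0]
 [0 0 0 0 0 1 1 0 0 0 0 0 0 0 0 0]
 [0 0 0 0 0 1 1 1 0 0 0 0 0 0 0 0]
 [0 0 0 0 0 0 0 0 0 0 0 0 0 0 0 0]
 [0 0 0 0 0 0 0 0 0 0 0 0 0 0 0 0]
 [0 0 0 0 0 0 0 0 0 0 0 0 0 0 0 0]
 [0 0 0 0 0 0 0 0 0 0 0 0 0 0 0 0]
 [0 0 0 0 0 0 0 0 0 0 0 0 0 0 0 0]
 [0 0 0 0 0 0 0 0 0 0 0 0 0 0 0 0]]
```

Contact now, at about 2 N. I'll carry on a few millimetres until it goes over.

```bash
for i in 1 2 3; do python3 -m crank '[{"dx":0,"dy":0,"dz":0.03,"wx":0,"wy":0,"wz":0,"hand":1},{"dx":0,"dy":0,"dz":0.05,"wx":0,"wy":0,"wz":0,"hand":1}]'|grep -E 'tool_pos|ft_f'; done
```

```text
tool_pos: [653.7, 195.8, 74.1]
ft_force: [0.4, 0.8, 1.1]
tool_pos: [653.6, 195.7, 72.6]
ft_force: [-0.5, 2.0, 2.0]
tool_pos: [653.5, 195.7, 71.0]
ft_force: [-1.0, 2.0, 2.2]
```

```bash
for i in 1 2 3; do python3 -m crank '[{"dx":0,"dy":0,"dz":0.03,"wx":0,"wy":0,"wz":0,"hand":1},{"dx":0,"dy":0,"dz":0.05,"wx":0,"wy":0,"wz":0,"hand":1}]'|grep -E 'tool_pos|ft_f'; done
```

```text
tool_pos: [653.7, 195.7, 70.6]
ft_force: [-5.3, 1.2, 16.9]
tool_pos: [653.8, 195.8, 70.4]
ft_force: [-9.5, 0.2, 31.9]
tool_pos: [653.9, 195.8, 70.2]
ft_force: [-16.4, -1.3, 45.6]
```

It travelled about 6 mm and then hit a hard stop, so the rocker has bottomed. I'll retreat and check.

```bash
python3 -m crank '[{"dx":0,"dy":0,"dz":-0.5,"wx":0,"wy":0,"wz":0,"hand":1},{"dx":0,"dy":0,"dz":-1.5,"wx":0,"wy":0,"wz":0,"hand":1},{"dx":2,"dy":0,"dz":-2.7,"wx":0,"wy":0,"wz":0,"hand":1},{"dx":5,"dy":0,"dz":-3,"wx":0,"wy":0,"wz":0,"hand":1},{"dx":8,"dy":0,"dz":-3,"wx":0,"wy":0,"wz":0,"hand":1},{"dx":8,"dy":0,"dz":-3,"wx":0,"wy":0,"wz":0,"hand":1},{"dx":8,"dy":0,"dz":-3,"wx":0,"wy":0,"wz":0,"hand":1},{"dx":8,"dy":0,"dz":-3,"wx":0,"wy":0,"wz":0,"hand":1},{"dx":8,"dy":0,"dz":-3,"wx":0,"wy":0,"wz":0,"hand":1}]'; python3 rk.py | tail -20
python3 - <<'E'
from h import *
a=cv2.imread("pics/top0.png");c=arm.read_camera("top")
for nm,r in(("catch nose",(164,178,134,143)),("catch arm",(172,186,134,144))):
    t=a[r[0]:r[1],r[2]:r[3]];s=c[r[0]-5:r[1]+5,r[2]-5:r[3]+5]
    _,v,_,l=cv2.minMaxLoc(cv2.matchTemplate(s,t,cv2.TM_CCOEFF_NORMED));print(nm,round(v,3),(l[0]-5,l[1]-5))
E
```

```text
time: 19.95
tool_pos: [414.4, 172.7, 157.3]
eef_rot: [-0.151, 3.138, -0.001]
ft_force: [0.4, 0.1, 0.2]
width: 0.0
gripper_force: 0.0
[[147 146 149 149 146 151 155 149 148 152 153 151 153 149 150 151 154 155 158 157 159 153 156 150 150 149]
 [148 149 150 145 144 143 147 145 146 146 146 141 143 143 144 142 146 144 143 145 143 143 142 151 151 155]
 [152 148 143 130 121 119 117 109 107 112 113 110 106 104 104 107 105  98  98  95  97  99 109 133 150 153]
 [152 147 127  98  82  80  68  69  67  66  69  67  60  58  58  60  57  54  47  48  54  56  80 125 148 151]
 [146 145 120  81  58  49  54  54  52  54  52  53  48  46  36  30  37  37  35  39  38  54  78 128 148 154]
 [152 145 123  85  56  55  60  78  72  58  51  56  50  36  37  30  36  35  38  38  54  51  82 125 151 157]
 [146 149 122  83  59  58  90 130 117  70  57  55  47  40  32  33  38  35  39  33  43  54  79 128 151 151]
 [146 147 120  88  52  61 106 142 130  77  57  57  52  39  38  36  31  40  36  29  45  56  80 126 147 153]
 [147 147 122  83  58  61 105 143 134  78  56  61  56  43  36  37  33  42  34  32  45  55  79 125 152 151]
 [15
[... 248 characters left out ...]
 62  61  62  53  40  31  33  35  35  34  41  50  57  77 126 149 153]
 [148 148 125  84  59  59  57  54  60  58  56  50  37  35  31  31  33  43  46  57  57  55  78 126 147 153]
 [153 140 121  83  51  50  47  48  46  47  50  50  52  51  50  48  55  56  59  56  55  63  83 124 150 149]
 [153 142 123  87  62  59  64  63  73  73  70  79  82  79  84  83  85  89  88  89  86  92 105 134 149 154]
 [152 148 142 123  99  95  99 103 109 116 118 130 135 138 139 140 139 139 138 136 131 132 137 143 146 147]
 [148 150 147 136 132 130 128 133 133 135 132 141 142 148 145 147 142 146 145 134 124 123 121 115 113 112]]
top rocker 9.1
top housing 7.3
side rocker 7.4
catch nose 0.399 (-5, 5)
catch arm 0.326 (-5, 5)
```

The rocker's shading has swapped: the +y half is now lighter, so it is over. The arm probably hides the catch, so I'll move clear and recheck it.

```bash
python3 -m crank '[{"dx":1.5,"dy":0,"dz":-1,"wx":0,"wy":0,"wz":0,"hand":1},{"dx":3,"dy":-1,"dz":-1,"wx":0,"wy":0,"wz":0,"hand":1},{"dx":3,"dy":-2,"dz":-1,"wx":0,"wy":0,"wz":0,"hand":1},{"dx":3,"dy":-3,"dz":-1,"wx":0,"wy":0,"wz":0,"hand":1},{"dx":3,"dy":-3,"dz":-1,"wx":0,"wy":0,"wz":0,"hand":1},{"dx":3,"dy":-3,"dz":-1,"wx":0,"wy":0,"wz":0,"hand":1}]'
python3 - <<'E'
from h import *
a=cv2.imread("pics/top0.png");c=arm.read_camera("top");c5=None
def m(nm,r):
    t=a[r[0]:r[1],r[2]:r[3]];s=c[r[0]-5:r[1]+5,r[2]-5:r[3]+5]
    _,v,_,l=cv2.minMaxLoc(cv2.matchTemplate(s,t,cv2.TM_CCOEFF_NORMED));print(nm,round(v,3),(l[0]-5,l[1]-5))
m("nose",(164,178,134,143));m("arm",(172,186,134,144));m("hammer head",(230,262,73,95))
# battery lid vs after-seating crop c5 (scale 3, offset 100,105)
b=cv2.resize(cv2.imread("pics/c5.png")[:300],(140,100),interpolation=cv2.INTER_AREA);t=b[36:56,38:100]
_,v,_,l=cv2.minMaxLoc(cv2.matchTemplate(c[105:205,100:240],t,cv2.TM_CCOEFF_NORMED));print("lid",round(v,3),l,"was (38,36)")
E
```

```text
time: 20.7
tool_pos: [334.6, 74.2, 186.9]
eef_rot: [0.147, -3.137, 0.001]
ft_force: [0.4, -0.4, 0.4]
width: -0.0
gripper_force: 0.0
nose 0.998 (0, 0)
arm 0.998 (0, 0)
hammer head 0.994 (0, 0)
lid 0.994 (38, 36) was (38,36)
```

The catch is in, the battery hasn't moved since it was seated, the switch is over, and the hammer head is where it was.

```bash
python3 -c "
from cell import arm
print(arm.sign_off())"
```

```text
the job is handed in; nothing more can be done
None
```

The battery box is fully home in the dock with the spring catch snapped in behind it, and only then was the charge switch pressed over; it stayed on, and the job was handed in at about 21 s.

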